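Put a row of milled parts up for inspection in reverse order

ROBOT

A 6-joint arm with a two-finger parallel gripper is mounted at the origin on the work surface. World frame = base frame: x ahead of the robot, y to its left, z up, the work surface at z = 0. Lengths are in mm, angles in rad, forces in N, time in s.
With the tool pointing down it reaches from about 350 to 775 mm from the base axis. Payload 7.3 kg.
Tool frame: the origin (TCP) lies midway between the tips of the shut fingers; the grasp point (between the pads) lies 19 mm behind it; z points along the fingers, y is the direction in which the jaws open and shut (so a half turn about z gives the same grasp; the last joint's range is limited). The gripper opens to 92 mm and grips with 3 to 60 N. Pads are 19 mm wide; open, the fingers measure 130 mm over their backs; the gripper's body (75 mm by 190 mm) begins 47 mm behind the grasp point.
Start: joints at [1.049, 0.342, 1.524, -0, 1.275, -0.146], TCP at [192.671, 488.388, 226.741] pointing down, gripper open.
Joint ranges: [-2.53, 2.53], [-0.77, 2.02], [0.04, 2.7], [-1, 4.14], [0.28, 2.66], [-3.11, 3.11]. Speed limits (rad/s): [2.57, 2.57, 3.14, 3.14, 3.14, 3.14].

INTERFACE

Orientations are given as [roll, pitch, yaw] about the fixed x, y, z axes, in that order (R = Rz(yaw) Ry(pitch) Rx(roll)).
In Python, from plant import sensors, imaging, ticket gives the robot as it stands. The module is installed in compiled form; this text tells all that it offers.
- The arm moves only by the tool arm_command, never from a script. Its argument "increments" is one flat list of numbers, 5 for each row, row after row: the closure, from 0 (fully open) to 1 (shut), then the shift along the tool's x, y, z in mm, then the turn about the tool's z in degrees. In form: [hand, dx, dy, dz, spin, hand, dx, dy, dz, spin, ...]. A call has 1 to 20 rows; each row is the pose to reach, as a shift and turn from the pose commanded when the call began, along the tool's axes at that moment; what a row does not reach only later rows make up. A row lasts 1/8 s, in which the tool goes at most 62.5 mm and 10.7 degrees, less where a joint would pass 70% of its speed; a pose out of reach is approached as far as the arm can. A call with a gripper value outside its range is refused whole. The fingers move at their own pace and stop on an object; the grip force is fixed at half the most. Time passes only in rows, so rows that repeat a pose let the fingers close. It gives the time, the measured TCP pose, the force and the opening at its end, in the units of the state.
- sensors.get_obs(): the state, without advancing time (a new reading comes with each control period).
- imaging.capture(name): name is "scene" or "top" or "wrist"; returns the picture (480x640x3 uint8, blue, green, red); there is no depth.
- imaging.calibration(name): a dict with "fx", "fy", "cx", "cy" (pixels), "world_to_cam" (4x4, takes a point from world to camera coordinates); the wrist camera has in their place "hand_eye" (4x4, takes a point from camera to tool coordinates, whose origin is the TCP and whose axes are the flange's). Camera axes: x right, y down, z forward; pixel columns grow to the right and rows downward; lengths in mm; the calibration is good to about 2 mm. A picture is of the moment at which its call begins: read the wrist's pose just before it. calibration takes no time and is no camera call.
- ticket.close_job(): hands the job in, once; it reports no verdict.
The state is a dict: "time": time; "joint_positions": joint angles; "dq": joint speeds; "tau": joint torques, N m; "tool_pos": TCP position; "tcp_rot": TCP orientation; "contact_force": force on the tool from outside, world axes, zero at the start; "moment": the same for the moment, N m; "grip_width": finger opening in mm.
Only numpy, scipy, OpenCV 4.12 (cv2) and the standard library are available. Lean on these libraries where they do the work, as an engineer would, in place of code of your own. Each camera call takes 0.05 s, during which the arm holds its last target. There are 200 camera calls.

TASK

Move the four unmarked aluminium parts from the blue pockets of the full pallet into the empty white inspection tray, one part to a pocket and in reverse order: the part that stands at the left end of the pallet goes to the right end of the tray, the second from the left becomes the second from the right, and so on (left and right as seen from the robot). Their order is the only record of which part was milled first, so keep it exactly; each part must stand upright, flat on the floor of its pocket, and never be tipped over on the way.

Things in the scene. Friction and masses are not known exactly. Their poses are not given: they have to be found in the camera images.
- bush: Loose bare-aluminium flanged bush, standing: round flange 48 mm across and 12 mm thick at the bottom, above it a round hub 28 mm across up to 52 mm height, with a small dark bore on top. About 110 g. Origin at the centre of its underside, z up. Masses vary by up to 30 %.
- nest_bush: The blue square pocket of the full pallet in which the bush stands at the start (fixed; it records the bush's starting place in the row after the bush has gone). All four look alike: 66 mm square outside, 60 mm inside, 16 mm high, pocket floor 4 mm above its origin, which is the centre of its underside. Rim 22 mm above the table. Axes as the pallet's.
- sleeve: Loose bare-aluminium sleeve, standing: a plain tube 42 mm outside, 32 mm bore, 50 mm high. About 110 g. Origin at the centre of its underside, z up. Masses vary by up to 30 %.
- nest_sleeve: The blue square pocket of the full pallet in which the sleeve stands at the start (fixed; it records the sleeve's starting place in the row after the sleeve has gone). All four look alike: 66 mm square outside, 60 mm inside, 16 mm high, pocket floor 4 mm above its origin, which is the centre of its underside. Rim 22 mm above the table. Axes as the pallet's.
- block: Loose bare-aluminium square block, standing: 38 x 38 mm, 52 mm high, flat sides along its x and y, four small dark screw holes on top and a dark cross-bore. About 190 g. Origin at the centre of its underside, z up. Masses vary by up to 30 %.
- nest_block: The blue square pocket of the full pallet in which the block stands at the start (fixed; it records the block's starting place in the row after the block has gone). All four look alike: 66 mm square outside, 60 mm inside, 16 mm high, pocket floor 4 mm above its origin, which is the centre of its underside. Rim 22 mm above the table. Axes as the pallet's.
- stud: Loose bare-aluminium stud, standing: square foot 42 x 42 mm and 14 mm thick with sides along its x and y, and a round pin 20 mm across rising from it to 64 mm height. About 110 g. Origin at the centre of its underside, z up. Masses vary by up to 30 %.
- nest_stud: The blue square pocket of the full pallet in which the stud stands at the start (fixed; it records the stud's starting place in the row after the stud has gone). All four look alike: 66 mm square outside, 60 mm inside, 16 mm high, pocket floor 4 mm above its origin, which is the centre of its underside. Rim 22 mm above the table. Axes as the pallet's.
- pallet: The full pallet: fixed dark steel strip 74 x 282 x 6 mm carrying the four blue pockets in a row. Origin at the centre of its underside, on the table. Its y axis runs along the row, to the robot's left within about 10 degrees; z is up. Pocket centres at x = 0 and y = +102, +34, -34, -102 mm; which part stands in which pocket changes from start to start.
- tray: The empty inspection tray: fixed white plastic strip 74 x 282 mm, four like pockets with grey floors at x = 0, y = +102, +34, -34, -102 mm, each 60 x 60 mm inside, floor 10 mm and rim 22 mm above the table. Origin: centre of its underside, on the table. Its y axis runs along the row, to the robot's left within about 10 degrees; z is up. It lies 150 to 210 mm before or behind the pallet.
Things that resemble listed ones, but are neither listed nor needed, are in the scene too. Leave any green look-alike of the sleeve alone.

How it is judged (in metres and radians):
At the end, for the whole second after the job is handed in: Each part stands in the tray pocket mirroring its pallet pocket (tray y = minus pallet y): origin within 14 mm of the pocket centre along tray x and y, underside within 4 mm of the pocket floor, tilt under 0.1 rad, released and at rest (((y of nest_bush in the frame of pallet between 0.082 and 0.122 m and y of bush in the frame of tray between -0.116 and -0.088 m) or (y of nest_bush in the frame of pallet between 0.014 and 0.054 m and y of bush in the frame of tray between -0.048 and -0.02 m) or (y of nest_bush in the frame of pallet between -0.054 and -0.014 m and y of bush in the frame of tray between 0.02 and 0.048 m) or (y of nest_bush in the frame of pallet between -0.122 and -0.082 m and y of bush in the frame of tray between 0.088 and 0.116 m)) and x of bush in the frame of tray between -0.014 and 0.014 m and z of bush in the frame of tray between 0.006 and 0.014 m and angle between each of bush, sleeve, block, stud's own z axis and vertical below 0.1 rad and linear speed of each of bush, sleeve, block, stud below 0.02 m/s and contact force between each of bush, sleeve, block, stud and the fingers below 0.05 N and ((y of nest_sleeve in the frame of pallet between 0.082 and 0.122 m and y of sleeve in the frame of tray between -0.116 and -0.088 m) or (y of nest_sleeve in the frame of pallet between 0.014 and 0.054 m and y of sleeve in the frame of tray between -0.048 and -0.02 m) or (y of nest_sleeve in the frame of pallet between -0.054 and -0.014 m and y of sleeve in the frame of tray between 0.02 and 0.048 m) or (y of nest_sleeve in the frame of pallet between -0.122 and -0.082 m and y of sleeve in the frame of tray between 0.088 and 0.116 m)) and x of sleeve in the frame of tray between -0.014 and 0.014 m and z of sleeve in the frame of tray between 0.006 and 0.014 m and ((y of nest_block in the frame of pallet between 0.082 and 0.122 m and y of block in the frame of tray between -0.116 and -0.088 m) or (y of nest_block in the frame of pallet between 0.014 and 0.054 m and y of block in the frame of tray between -0.048 and -0.02 m) or (y of nest_block in the frame of pallet between -0.054 and -0.014 m and y of block in the frame of tray between 0.02 and 0.048 m) or (y of nest_block in the frame of pallet between -0.122 and -0.082 m and y of block in the frame of tray between 0.088 and 0.116 m)) and x of block in the frame of tray between -0.014 and 0.014 m and z of block in the frame of tray between 0.006 and 0.014 m and ((y of nest_stud in the frame of pallet between 0.082 and 0.122 m and y of stud in the frame of tray between -0.116 and -0.088 m) or (y of nest_stud in the frame of pallet between 0.014 and 0.054 m and y of stud in the frame of tray between -0.048 and -0.02 m) or (y of nest_stud in the frame of pallet between -0.054 and -0.014 m and y of stud in the frame of tray between 0.02 and 0.048 m) or (y of nest_stud in the frame of pallet between -0.122 and -0.082 m and y of stud in the frame of tray between 0.088 and 0.116 m)) and x of stud in the frame of tray between -0.014 and 0.014 m and z of stud in the frame of tray between 0.006 and 0.014 m); the robot touches nothing.
It fails at once if the bush is tipped over (angle between bush's own z axis and vertical above 0.8 rad).
It fails at once if the sleeve is tipped over (angle between sleeve's own z axis and vertical above 0.8 rad).
It fails at once if the block is tipped over (angle between block's own z axis and vertical above 0.8 rad).
It fails at once if the stud is tipped over (angle between stud's own z axis and vertical above 0.8 rad).
It also fails if it takes over 104 s, if anything falls off the work surface, if the arm or the gripper's body presses on something with over 40 N, if the wrist force passes 120 N, or if a joint passes its speed limit or range.

## Working session

There is one attempt and no reset: what is moved stays moved. The work goes in short steps, Python scripts to look and compute and a tool call to move; the robot and the scene stay as the last step left them, time stands still between calls to the robot, and variables do not carry over. Pictures are saved under pics/ and viewed, about 12 in all and at most 16, crops included, and the job is handed in when it is done.

Besides the shell and the picture viewer there is one more tool, called after "Request:" as name(argument=value, ...) on one line, values as JSON. arm_command: Moves the arm, as the interface text tells. Its arguments: {"type":"object","properties":{"increments":{"type":"array","items":{"type":"number"}}},"required":["increments"]}

```bash
mkdir -p pics; python3 - <<'E'
from plant import sensors, imaging
import cv2
o=sensors.get_obs();print({k:o[k] for k in('time','tool_pos','tcp_rot','grip_width')})
for n in('scene','top'):
    cv2.imwrite(f'pics/{n}1.png',imaging.capture(n)); print(n,imaging.calibration(n))
print(imaging.calibration('wrist'))
E
```

```text
{'time': 0.0, 'tool_pos': array([192.44565417, 488.00524666, 226.03130998]), 'tcp_rot': array([-3.14003085e+00, -2.01662628e-04,  2.76585111e+00]), 'grip_width': 91.8980463600727}
scene {'fx': 550.7242713174431, 'fy': 550.7242713174431, 'cx': 314.9309580592834, 'cy': 227.7666684224844, 'world_to_cam': array([[-2.97122952e-01,  9.54814756e-01,  6.83613058e-03,
         1.67411970e+02],
       [ 5.87409215e-01,  1.88427259e-01, -7.87048653e-01,
        -3.11170895e+02],
       [-7.52773781e-01, -2.29834613e-01, -6.16853050e-01,
         1.30092834e+03],
       [ 0.00000000e+00,  0.00000000e+00,  0.00000000e+00,
         1.00000000e+00]])}
top {'fx': 590.7181040987572, 'fy': 590.7181040987572, 'cx': 315.56368653893463, 'cy': 233.5109545650352, 'world_to_cam': array([[-2.15758651e-02, -9.98461246e-01,  5.10844715e-02,
        -8.14031673e+00],
       [-9.93336929e-01,  1.56231872e-02, -1.14182579e-01,
         5.80818964e+02],
       [ 1.13208778e-01, -5.32076799e-02, -9.92145511e-01,
         6.97039182e+02],
       [ 0.00000000e+00,  0.00000000e+00,  0.00000000e+00,
         1.00000000e+00]])}
{'fx': 342.7569308126047, 'fy': 342.7569308126047, 'cx': 319.4854669327417, 'cy': 236.81613288837568, 'hand_eye': array([[ 4.69972734e-04, -9.62895982e-01, -2.69872390e-01,
         7.34924493e+01],
       [ 9.99999112e-01,  7.89148842e-04, -1.07419634e-03,
        -1.69080793e-01],
       [ 1.24730882e-03, -2.69871645e-01,  9.62895498e-01,
        -1.57227023e+02],
       [ 0.00000000e+00,  0.00000000e+00,  0.00000000e+00,
         1.00000000e+00]])}
```

View pics/top1.png

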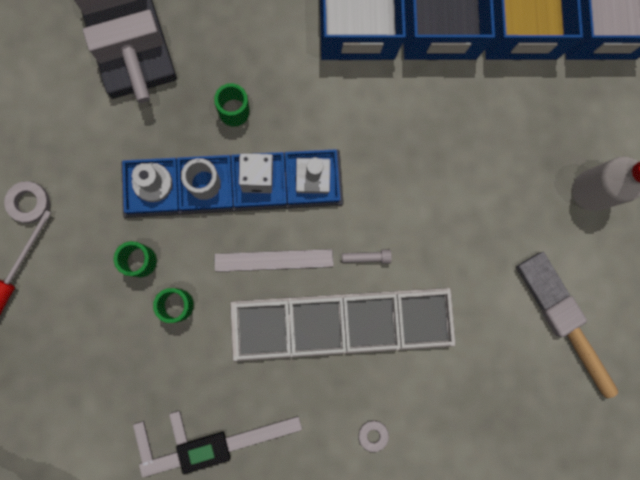

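View pics/scene1.png

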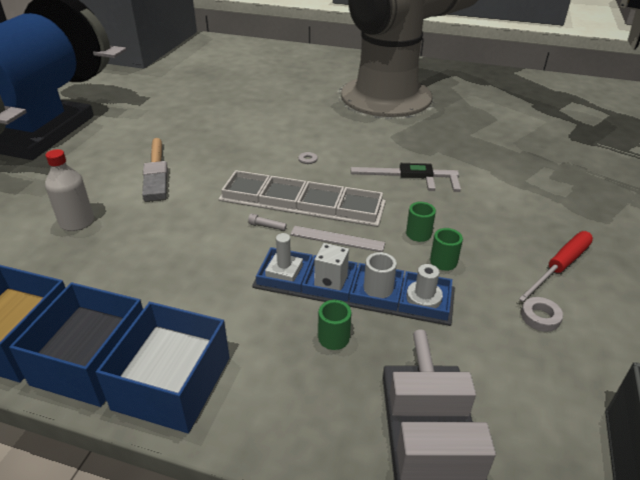

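The row of blue pockets in the top view holds, from left to right, bush (150,180), sleeve (199,178), block (255,172) and stud (312,175). The empty white tray is at (342,325). The three green rings are look-alikes, and the grey washers, bolt and other loose items are not needed. I'll enlarge both views to confirm this and read off points.

```bash
python3 - <<'E'
import cv2
a=cv2.imread('pics/top1.png')[140:370,110:460];cv2.imwrite('pics/topc.png',cv2.resize(a,None,fx=2.2,fy=2.2,interpolation=cv2.INTER_CUBIC))
a=cv2.imread('pics/scene1.png')[165:325,215:460];cv2.imwrite('pics/scenec.png',cv2.resize(a,None,fx=3.2,fy=3.2,interpolation=cv2.INTER_CUBIC))
E
```

```text
(no output)
```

View pics/topc.png

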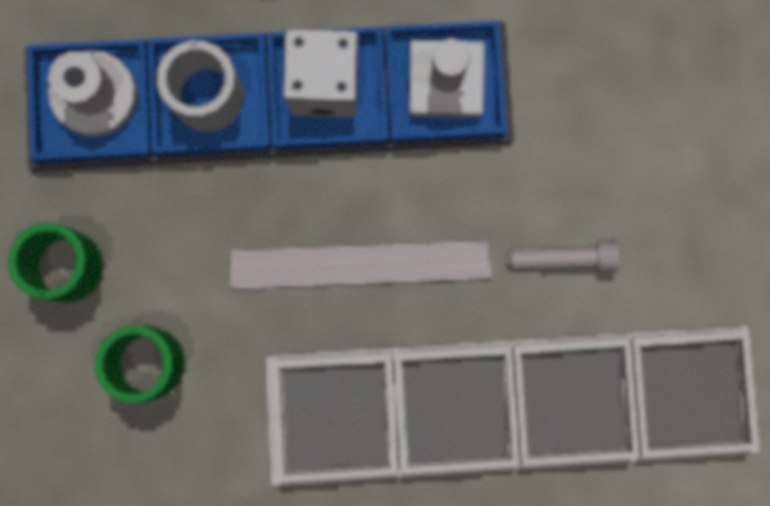

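View pics/scenec.png

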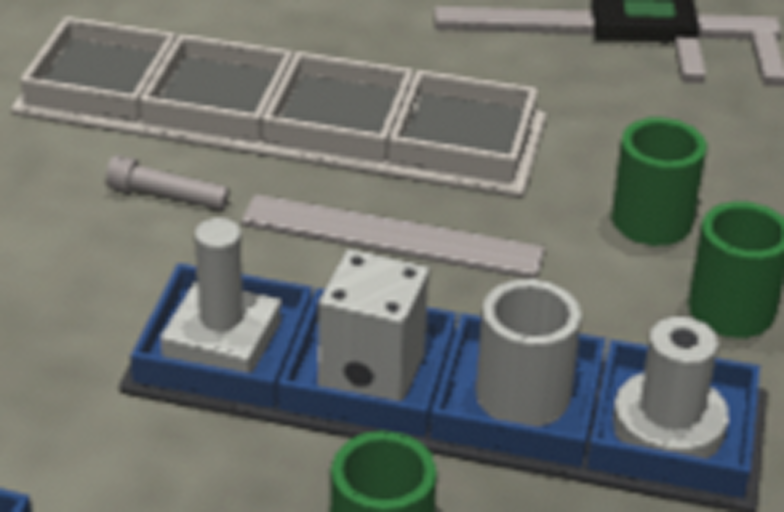

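```bash
cat >geo.py <<'E'
import numpy as np,cv2
from plant import imaging
def P(n):
    c=imaging.calibration(n);K=np.array([[c['fx'],0,c['cx']],[0,c['fy'],c['cy']],[0,0,1]]);return K@c['world_to_cam'][:3]
def tri(t,s):
    t=np.array(t,float).reshape(-1,2)/2.2+[110,140];s=np.array(s,float).reshape(-1,2)/3.2+[215,165]
    X=cv2.triangulatePoints(P('top'),P('scene'),t.T,s.T);X=(X[:3]/X[3]).T
    e=[np.abs((lambda q:q[:2]/q[2]-p)(P('top')@np.r_[x,1])).max() for x,p in zip(X,t)]
    return X,np.array(e)
def frame(c): # far-left,far-right,near-right,near-left
    o=c.mean(0);d=(c[0]-c[1]+c[3]-c[2]);return o,np.degrees(np.arctan2(-d[0],d[1])),np.linalg.norm(d)/2
E
python3 - <<'E'
from geo import *
np.set_printoptions(precision=1,suppress=True)
X,e=tri([75,75,196,79,320,64,450,58],[684,339,531,311,374,283,218,232]);print('bush sleeve block stud tops\n',X,e)
p,e=tri([28,45,503,22,508,136,35,160],[748,470,135,350,181,266,757,367]);print(p,e,frame(p))
t,e=tri([267,357,748,328,757,452,274,485],[518,150,24,82,67,20,536,88]);print(t,e,frame(t))
for n,c in(('pallet',p),('tray',t)):
    o,a,_=frame(c);a=np.radians(a)
    print(n,[ (o+y*np.array([-np.sin(a),np.cos(a),0])) for y in(102,34,-34,-102)])
bx,e=tri([298,42,343,43,297,86,342,86],[392,306,339,294,409,272,357,261]);print(bx,e)
E
```

```text
bush sleeve block stud tops
 [[651.2 184.5  62.1]
 [649.2 120.2  58.5]
 [656.   52.8  62.1]
 [656.2 -17.7  72.9]] [0.2 0.  0.1 0.2]
[[677.8 220.3  22.3]
 [688.1 -49.5  22.9]
 [622.2 -52.   17.6]
 [611.8 216.5  19.8]] [0.  1.5 0.9 0.4] (array([650. ,  83.8,  20.6]), np.float64(2.2080126204528496), np.float64(269.3099246496509))
[[ 498.4   84.8   29.5]
 [ 508.4 -185.9   21.3]
 [ 438.5 -190.2   17.4]
 [ 428.    81.2   20.7]] [0.4 1.3 0.2 1.2] (array([468.3, -52.5,  22.2]), np.float64(2.1546134021675973), np.float64(271.2956174277817))
pallet [array([646. , 185.8,  20.6]), array([648.7, 117.8,  20.6]), array([651.3,  49.9,  20.6]), array([653.9, -18.1,  20.6])]
tray [array([464.5,  49.4,  22.2]), array([467.1, -18.5,  22.2]), array([469.6, -86.5,  22.2]), array([ 472.2, -154.4,   22.2])]
[[668.3  64.4  62.4]
 [667.5  40.4  62.1]
 [644.1  65.3  61.8]
 [643.8  41.3  61.7]] [0.2 0.1 0.1 0.2]
```

```bash
python3 - <<'E'
from geo import *
f=lambda a,o,s:(np.array(a)-o)*s
for n,t,s in(('handle tip',(141,95),(421,336)),('vise jaw corner',(157,33),(393,378)),('green',(232,98),(334,311)),('green near tray',(172,304),(447,238)),('green2',(133,257),(421,211))):
    print(n,tri(f(t,[110,140],2.2),f(s,[215,165],3.2)))
E
```

```text
handle tip (array([[753.26749365, 192.18370923,  48.04161154]]), array([0.20324248]))
vise jaw corner (array([[829.25294799, 171.95019637,  55.80275535]]), array([0.09611661]))
green (array([[748.08809596,  81.63780169,  50.43484369]]), array([0.26423894]))
green near tray (array([[496.93838518, 180.79634114,  -3.42998666]]), array([14.22535307]))
green2 (array([[554.50584469, 173.72244726,  93.39146117]]), array([13.05671989]))
```

Request:
arm_command(increments=[0.3,-50,-10,10,10,0.3,-100,-20,20,20,0.3,-150,-32,30,30,0.3,-200,-42,40,40,0.3,-250,-52,50,50,0.3,-300,-63,60,60,0.3,-350,-74,65,68.5,0.3,-400,-85,70,68.5,0.3,-450,-95,75,68.5,0.3,-500,-105,80,68.5,0.3,-538,-114.6,80,68.5,0.3,-538,-114.6,80,68.5,0.3,-538,-114.6,80,68.5])

```text
time: 1.72
tool_pos: [650.3, 184.6, 146.1]
tcp_rot: [-3.14, -0.0, 1.57]
contact_force: [0.3, -0.0, 0.6]
grip_width: 63.7
```

```bash
cat >>geo.py <<'E'
from scipy.spatial.transform import Rotation
from plant import sensors
def wrist(name,pts):
    o=sensors.get_obs();im=imaging.capture('wrist');c=imaging.calibration('wrist')
    T=np.eye(4);T[:3,:3]=Rotation.from_euler('xyz',o['tcp_rot']).as_matrix();T[:3,3]=o['tool_pos']
    M=np.linalg.inv(T@c['hand_eye']);K=np.array([[c['fx'],0,c['cx']],[0,c['fy'],c['cy']],[0,0,1]])
    np.savez('pics/'+name,P=K@M[:3])
    for p in pts:
        q=K@(M@np.r_[p,1])[:3];q=q[:2]/q[2];print(p,q.round(1));cv2.drawMarker(im,tuple(int(round(v)) for v in q),(0,0,255),cv2.MARKER_CROSS,14,1)
    cv2.imwrite(f'pics/{name}.png',im)
E
python3 -c "
from geo import *
wrist('w1',[(651.2,184.5,62),(649.2,120.2,60),(677.8,220.3,22),(611.8,216.5,22)])"
```

```text
(651.2, 184.5, 62) [322.2 243.3]
(649.2, 120.2, 60) [319.5 320.3]
(677.8, 220.3, 22) [354.4 187.4]
(611.8, 216.5, 22) [274. 192.]
```

View pics/w1.png

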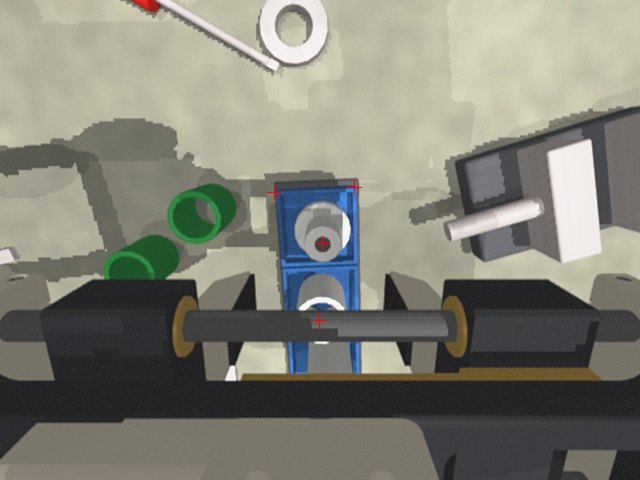

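The wrist view shows the bush bore at (322,243), right on its predicted mark, and the pallet's end corners line up to about 1–2 px. I'll descend, grip and lift.

Request:
arm_command(increments=[0.3,0,0.5,40,0,0.3,0,0.5,80,0,0.3,0,0.5,105,0,0.3,0,0.5,117,0,0.3,0,0.5,117,0,0.5,0,0.5,117,0,1,0,0.5,117,0,1,0,0.5,117,0,1,0,0.5,117,0,1,0,0.5,117,0,1,0,0.5,117,0,1,0,0.5,105,0,1,0,0.5,85,0,1,0,0.5,60,0,1,0,0.5,35,0,1,0,0.5,25,0,1,0,0.5,25,0])

```text
time: 3.9
tool_pos: [651.7, 184.4, 122.3]
tcp_rot: [3.141, -0.0, 1.57]
contact_force: [0.3, 1.0, -1.4]
grip_width: 27.6
```

Request:
arm_command(increments=[1,-10,-5,0,0,1,-35,-18,0,0,1,-65,-34,0,0,1,-95,-50,0,0,1,-125,-66,0,0,1,-155,-82,0,0,1,-185,-98,0,0,1,-215,-114,0,0,1,-245,-130,0,0,1,-275,-146,0,0,1,-305,-162,0,0,1,-328,-174,0,0,1,-339,-179.5,0,0,1,-339,-179.5,0,0,1,-339,-179.5,0,0])

```text
time: 5.78
tool_pos: [472.0, -153.9, 121.5]
tcp_rot: [-3.141, -0.0, 1.571]
contact_force: [-0.3, 0.7, -0.7]
grip_width: 27.4
```

```bash
python3 -c "
from geo import *
wrist('w2',[(472.2,-154.4,22),(498.4+5,84.8,22),(469.6,-86.5,22),(467.1,-18.5,22),(464.5,49.4,22)])"
```

```text
(472.2, -154.4, 22) [321.  238.1]
(503.4, 84.8, 22) [ 374.4 -151.6]
(469.6, -86.5, 22) [317.5 148.1]
(467.1, -18.5, 22) [313.7  43.5]
(464.5, 49.4, 22) [309.  -78.9]
```

View pics/w2.png

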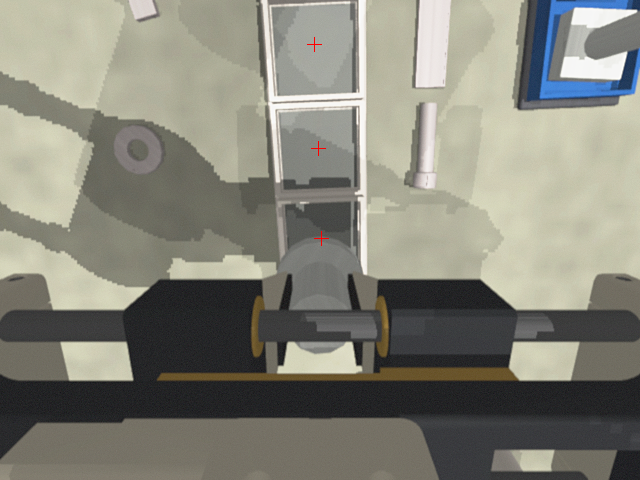

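The bush is held. The marks sit on the tray pocket centres, for example pocket 3 at (318,148). I'll lower, release and go on to the sleeve.

Request:
arm_command(increments=[1,0,0,30,0,1,0,0,60,0,1,0,0,78,0,1,0,0,86,0,1,0,0,90.5,0,1,0,0,90.5,0,1,0,0,90.5,0,0.8,0,0,90.5,0,0.6,0,0,90.5,0,0.3,0,0,90.5,0,0.3,0,0,90.5,0,0.3,0,0,75,0,0.3,0,0,40,0,0.3,0,0,0,0,0.3,0,0,0,0])

```text
time: 7.7
tool_pos: [473.6, -155.4, 124.5]
tcp_rot: [3.136, 0.003, 1.57]
contact_force: [1.2, 0.2, -1.5]
grip_width: 64.2
```

```bash
python3 -c "
from geo import *
a=imaging.capture('scene')[150:330,200:460];cv2.imwrite('pics/s2.png',cv2.resize(a,None,fx=2.8,fy=2.8,interpolation=cv2.INTER_CUBIC))"
```

```text
(no output)
```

View pics/s2.png

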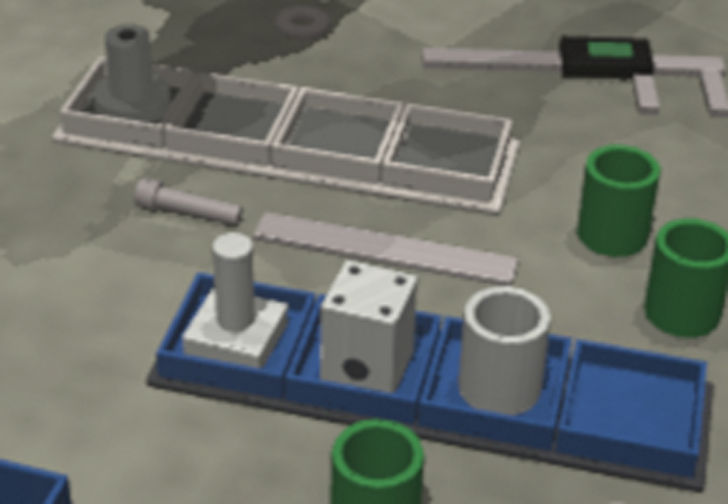

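The bush stands upright in the tray's right-end pocket, at crop (128,80). Next is the sleeve.

Request:
arm_command(increments=[0.3,45,29,0,0,0.3,95,61,0,0,0.3,145,94,0,0,0.3,195,126,0,0,0.3,245,158,0,0,0.3,274.7,177.2,0,0,0.3,274.7,177.2,0,0,0.3,274.7,177.2,40,0,0.3,274.7,177.2,75,0,0.3,274.7,177.2,91.5,0,0.3,274.7,177.2,91.5,0,1,274.7,177.2,91.5,0,1,274.7,177.2,91.5,0,1,274.7,177.2,91.5,0,1,274.7,177.2,91.5,0,1,274.7,177.2,80,0,1,274.7,177.2,60,0,1,274.7,177.2,35,0,1,274.7,177.2,10,0,1,274.7,177.2,0,0])

```text
time: 10.25
tool_pos: [649.7, 120.2, 123.5]
tcp_rot: [3.14, -0.0, 1.57]
contact_force: [-0.3, -0.6, -2.1]
grip_width: 41.7
```

Request:
arm_command(increments=[1,-8,-7,0,0,1,-29,-25,0,0,1,-54,-47,0,0,1,-79,-69,0,0,1,-104,-90,0,0,1,-129,-112,0,0,1,-154,-134,0,0,1,-179,-156,0,0,1,-199,-173,0,0,1,-206.7,-179.6,0,0,1,-206.7,-179.6,0,0,1,-206.7,-179.6,30,0,1,-206.7,-179.6,60,0,1,-206.7,-179.6,80,0,1,-206.7,-179.6,87,0,1,-206.7,-179.6,91,0,1,-206.7,-179.6,91,0,1,-206.7,-179.6,91,0])

```text
time: 12.5
tool_pos: [470.1, -86.3, 31.6]
tcp_rot: [3.14, 0.0, 1.57]
contact_force: [-1.7, 1.5, 6.2]
grip_width: 41.7
```

Request:
arm_command(increments=[0.8,0,0,0,0,0.6,0,0,0,0,0.3,0,0,0,0,0.3,0,0,0,0,0.3,0,0,-20,0,0.3,0,0,-55,0,0.3,0,0,-91,0,0.3,0,0,-91,0])

```text
time: 13.5
tool_pos: [471.3, -87.2, 124.1]
tcp_rot: [3.136, 0.002, 1.57]
contact_force: [-0.0, -1.1, -0.5]
grip_width: 64.2
```

Request:
arm_command(increments=[0.3,30,40,0,0,0.3,66,88,0,1,0.3,100,134,0,2,0.3,130,174,0,2,0.3,139.3,186.4,0,2,0.3,139.3,186.4,0,2,0.3,139.3,186.4,40,2,0.3,139.3,186.4,75,2,0.3,139.3,186.4,91.5,2,0.3,139.3,186.4,91.5,2,1,139.3,186.4,91.5,2,1,139.3,186.4,91.5,2,1,139.3,186.4,91.5,2,1,139.3,186.4,91.5,2,1,139.3,186.4,91.5,2,1,139.3,186.4,80,2,1,139.3,186.4,60,2,1,139.3,186.4,35,2,1,139.3,186.4,10,2,1,139.3,186.4,0,2])

```text
time: 16.0
tool_pos: [656.4, 52.7, 123.3]
tcp_rot: [3.14, -0.0, 1.535]
contact_force: [1.0, -1.0, -2.1]
grip_width: 37.6
```

Request:
arm_command(increments=[1,-4,-9,0,0,1,-13,-31,0,0,1,-24,-57,0,0,1,-35,-83,0,-1,1,-46,-109,0,-2,1,-57,-135,0,-2,1,-68,-161,0,-2,1,-76,-180,0,-2,1,-77.9,-186.3,0,-2,1,-77.9,-186.3,0,-2,1,-77.9,-186.3,30,-2,1,-77.9,-186.3,60,-2,1,-77.9,-186.3,80,-2,1,-77.9,-186.3,87,-2,1,-77.9,-186.3,91,-2,1,-77.9,-186.3,91,-2,1,-77.9,-186.3,91,-2])

```text
time: 18.12
tool_pos: [467.7, -18.6, 31.3]
tcp_rot: [3.14, 0.0, 1.57]
contact_force: [-0.7, 0.0, -1.6]
grip_width: 37.8
```

Request:
arm_command(increments=[0.8,0,0,0,0,0.6,0,0,0,0,0.3,0,0,0,0,0.3,0,0,0,0,0.3,0,0,-20,0,0.3,0,0,-55,0,0.3,0,0,-91,0,0.3,0,0,-91,0])

```text
time: 19.12
tool_pos: [468.6, -18.9, 123.9]
tcp_rot: [3.136, 0.001, 1.57]
contact_force: [0.6, 0.7, -0.2]
grip_width: 64.1
```

Request:
arm_command(increments=[0.3,0,40,0,0,0.3,0,88,0,0,0.3,0.8,136,0,0,0.3,0.8,177,0,0,0.3,0.8,189,0,0,0.3,0.8,189,0,0,0.3,0.8,189,40,0,0.3,0.8,189,75,0,0.3,0.8,189,91.5,0,0.3,0.8,189,91.5,0,1,0.8,189,91.5,0,1,0.8,189,91.5,0,1,0.8,189,91.5,0,1,0.8,189,91.5,0,1,0.8,189,91.5,0,1,0.8,189,91.5,0,1,0.8,189,80,0,1,0.8,189,60,0,1,0.8,189,30,0,1,0.8,189,0,0])

```text
time: 21.62
tool_pos: [655.9, -17.9, 123.1]
tcp_rot: [-3.141, -0.0, 1.57]
contact_force: [0.9, 0.4, -1.8]
grip_width: 19.5
```

Request:
arm_command(increments=[1,0,0,0,0,1,0,0,0,0])

```text
time: 21.88
tool_pos: [655.4, -17.8, 121.0]
tcp_rot: [-3.14, -0.0, 1.57]
contact_force: [-0.5, 0.6, -0.9]
grip_width: 19.6
```

Request:
arm_command(increments=[1,4,-9,0,0,1,11,-31,0,0,1,20,-57,0,0,1,29,-83,0,0,1,38,-109,0,0,1,48,-137,0,0,1,57,-163,0,0,1,64,-183,0,0,1,67.1,-191.7,0,0,1,67.1,-191.7,0,0,1,67.1,-191.7,30,0,1,67.1,-191.7,60,0,1,67.1,-191.7,80,0,1,67.1,-191.7,87,0,1,67.1,-191.7,91,0,1,67.1,-191.7,91,0,1,67.1,-191.7,91,0])

```text
time: 24.0
tool_pos: [464.9, 49.3, 31.3]
tcp_rot: [3.14, -0.0, 1.57]
contact_force: [-0.2, -0.6, -1.1]
grip_width: 19.7
```

Request:
arm_command(increments=[0.8,0,0,0,0,0.6,0,0,0,0,0.3,0,0,0,0,0.3,0,0,0,0,0.3,0,0,-20,0,0.3,0,0,-55,0,0.3,0,0,-100,0,0.3,50,0,-130,0,0.3,100,0,-160,0,0.3,150,0,-180,0,0.3,200,-20,-190,0,0.3,250,-40,-190,0,0.3,290,-50,-190,0,0.3,290,-50,-190,0,0.3,290,-50,-190,0])

```text
time: 25.88
tool_pos: [414.5, 338.7, 220.5]
tcp_rot: [-3.141, 0.001, 1.571]
contact_force: [0.4, -0.4, 0.6]
grip_width: 64.2
```

```bash
python3 -c "
from geo import *
a=imaging.capture('scene')[165:325,215:460];a=cv2.resize(a,None,fx=3.2,fy=3.2,interpolation=cv2.INTER_CUBIC);cv2.imwrite('pics/s3.png',a)
a=imaging.capture('top')[140:370,110:460];a=cv2.resize(a,None,fx=2.2,fy=2.2,interpolation=cv2.INTER_CUBIC);cv2.imwrite('pics/t3.png',a)"
```

```text
(no output)
```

View pics/s3.png

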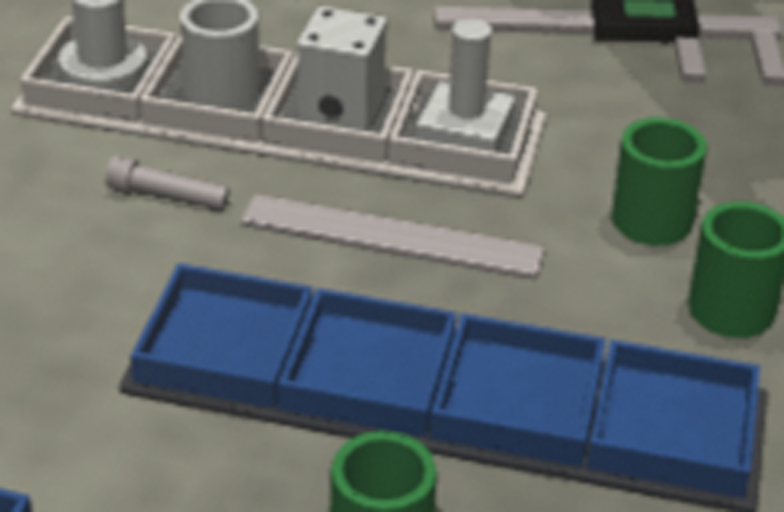

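View pics/t3.png

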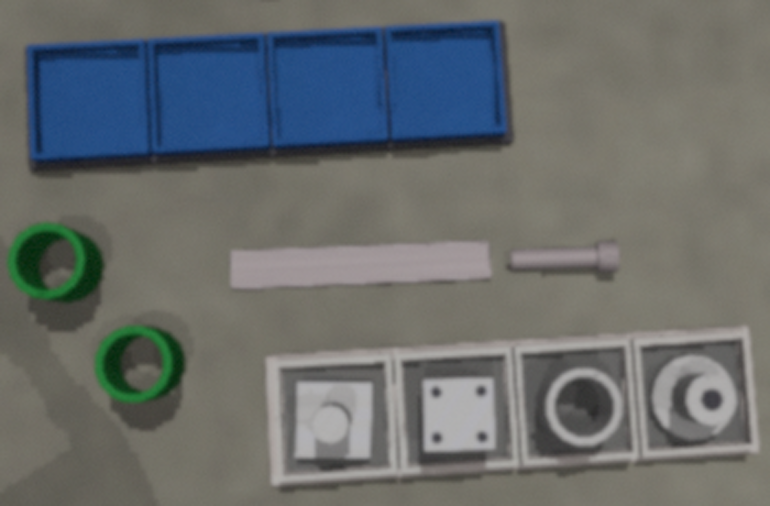

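```bash
python3 - <<'E'
from geo import *
np.set_printoptions(precision=1,suppress=True)
print(tri([330,424,458.5,414,583,407,711,399],[472,29,343,30.5,218,16,98,-5]))
from plant import ticket
print(ticket.close_job())
E
```

```text
(array([[ 463. ,   49.2,   73. ],
       [ 466. ,  -18.3,   60.7],
       [ 468.1,  -86. ,   57.7],
       [ 470.6, -154.4,   59.3]]), array([0.1, 0.1, 0.3, 0.3]))
the job is handed in; nothing more can be done
None
```

I moved all four parts into the tray in reverse order and handed the job in after about 26 s of robot time. The pallet order from the left was bush, sleeve, block, stud; the tray order is now stud, block, sleeve, bush.

**Position:** Measured from both cameras after the last release, every part is within about 2 mm of its pocket centre. The gripper is open and well away from everything.

**Standing:** The pictures show all four parts upright in their pockets. Their tops measure 73, 61, 58 and 59 mm (stud, block, sleeve, bush), against 74, 62, 60 and 62 mm expected. Before the move the same method read at most 1.5 mm off the expected heights. I put the 1–3 mm low readings down to pixel-reading error. The bush is the least certain, because its top edge fell just outside the final crop and I estimated that point.

**Look-alikes:** The green sleeve look-alikes were not touched. No check failed.

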